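Hook the nest plate under the lip and snap it down into the press bed

ROBOT

A 6-joint arm with a two-finger parallel gripper is mounted at the origin on the work surface. World frame = base frame: x ahead of the robot, y to its left, z up, the work surface at z = 0. Lengths are in m, angles in rad, forces in N, time in s.
With the tool pointing down it reaches from about 0.3 to 0.875 m from the base axis. Payload 6.4 kg.
Tool frame: the origin (TCP) lies midway between the tips of the shut fingers; the grasp point (between the pads) lies 19 mm behind it; z points along the fingers, y is the direction in which the jaws open and shut (so a half turn about z gives the same grasp; the last joint's range is limited). The gripper opens to 85 mm and grips with 20 to 120 N. Pads are 22 mm wide; open, the fingers measure 114 mm over their backs; the gripper's body (76 mm by 85 mm) begins 54 mm behind the grasp point. The pads swing forward as they close: fully open they stand 13 mm farther back than shut.
Start: joints at [1.08, 0.181, 1.607, -0, 1.354, -0.206], TCP at [0.162, 0.552, 0.231] pointing down, gripper open.
Joint ranges: [-2.99, 2.99], [-0.89, 2.07], [0.3, 2.58], [-1.14, 4.28], [0, 2.63], [-3.12, 3.12]. Speed limits (rad/s): [2.57, 2.57, 3.01, 3.14, 3.14, 3.14].

INTERFACE

Orientations are given as a unit quaternion [w, x, y, z].
In Python, from bench import ctrl, optics, ticket gives the robot as it stands. The module is installed in compiled form; this text tells all that it offers.
- The arm moves only by the tool step_arm, never from a script. Its argument "targets" is text: rows parted by semicolons, each of 6 numbers parted by spaces: the shift along the tool's x, y, z in mm, then the turn, a rotation vector about the tool's x, y, z in rad. In form: dx dy dz rx ry rz; .... A call has 1 to 8 rows; each row is the pose to reach, as a shift and turn from the pose commanded when the call began, along the tool's axes at that moment; what a row does not reach only later rows make up. A row lasts 1/8 s, in which the tool goes at most 62.5 mm and 10.7 degrees, less where a joint would pass 70% of its speed; a pose out of reach is approached as far as the arm can. A call with a gripper value outside its range is refused whole. "grip" is the opening in per cent of the stroke, from 0 (shut) to 100 (fully open), set as the call begins (left out, the last holds). The fingers move at their own pace and stop on an object; the grip force is fixed at half the most. Time passes only in rows, so rows that repeat a pose let the fingers close. It gives the time, the measured TCP pose, the force and the opening at its end, in the units of the state.
- ctrl.get_obs(): the state, without advancing time (a new reading comes with each control period).
- optics.camera(name): name is "scene" or "top" or "wrist"; returns a dict with "image" (384x512x3 uint8, red, green, blue), "mtx" (3x3 intrinsics, pixels), "xyz" and "orientation" of the camera in the world. Camera axes: x right, y up, looking along -z (the intrinsics and any distortion apply to the point x, -y, -z); pixel columns grow to the right and rows downward; lengths in m; the calibration is good to about 2 mm. A picture is of the moment at which its call begins. There is no depth.
- ticket.hand_in(): hands the job in, once; it reports no verdict.
The state is a dict: "time_s": time; "q": joint angles; "dq": joint speeds; "joint_efforts": joint torques, N m; "eef_pos": TCP position; "eef_rot": TCP orientation; "wrist_force": force on the tool from outside, world axes, zero at the start; "torque": the same for the moment, N m; "opening": opening from 0.0 (shut) to 1.0 (fully open).
Only numpy, scipy, OpenCV 4.12 (cv2) and the standard library are available. Lean on these libraries where they do the work, as an engineer would, in place of code of your own. Each camera call takes 0.05 s, during which the arm holds its last target.

TASK

The press's aluminium nest plate has been left propped up on its bed. Push it forward so that its thin front edge hooks under the bed's retaining lip, then swing its knob end down until it lies flat and fully home and the spring catch has snapped back over its rear edge; let go of it. Leave the collars, the bushing and the mallet where they lie.

Things in the scene. Friction and masses are not known exactly. Their poses are not given: they have to be found in the camera images.
- bed: Fixed grey steel bed, 175 x 118 mm. Origin: underside, on the table under the pocket's centre; x points from the rear posts to the retaining lip, z up. Open-topped pocket: x -61.5 to 61.5, y -48 to 48, floor z 12 (mm). Side rails: top z 20. Rear wall: two posts, x -73.5 to -61.5, top z 32, with the spring catch (top z 32) in the gap between them.
- lip_edge (a point): middle of the retaining lip's lower rear edge, at (49.5, 0, 21) mm in the bed's frame. The lip is a bright steel strip on the front wall (x 61.5), as wide as the bed; it overhangs the pocket by 12 mm; underside z 21, top z 27.
- plate: Loose aluminium plate with four round seats, 120 x 90 x 8 mm, about 0.3 kg; its front 18 mm is a tongue 5 mm thick. Origin: centre of its underside; x points to the tongue, z out of its top. At the start it is tilted 0.21 rad: tongue on the pocket floor, rear up on the posts. Home it lies flat on the pocket floor, with 3 mm play lengthwise and 3 mm each side across.
- tongue_tip (a point): middle of the lower front edge of the plate's tongue; 15 to 23 mm short of the lip at the start. Push the plate 26 to 35 mm forward (2 to 5 N, e.g. on the knob from behind) and the tongue passes under the lip and stops at the front wall.
- rear_edge (a point): middle of the plate's lower rear edge. Once the plate is pushed fully forward this edge comes off the posts and rests on the catch's slope, about 15 mm above home.
- knob_top (a point): centre of the flat top of the plate's knob, an upright steel cylinder 22 mm in diameter and 28 mm tall that stands on the plate's top on its centre line, 40 mm behind the plate's centre (20 mm from the rear edge). Plate home: this point is 48 mm above the table, at x -38 to -41 mm in the bed's frame.
- catch (a joint): spring catch in the rear wall, a 30 mm wide steel slide with a sloped nose; value in m, 0 = sprung forward (home), up to 0.010 = pushed back, away from the lip. The plate, pressed down on its knob with about 8 to 15 N, pushes it back about 4 mm; it then springs out again over the plate's rear edge.
- catch_nose (a point): middle of the underside of the catch's nose, 21.5 mm above the table; the nose stands about 7 mm out of the rear wall into the pocket.
- collar_a: bystander: green-anodised ring, 32 mm across, 16 mm tall, lying flat; origin at the centre of its underside.
- collar_b: bystander: a second ring like it.
- bushing: bystander: bronze bushing, 36 mm across, 30 mm tall, standing; origin at the centre of its underside.
- mallet: bystander: mallet lying on the table, blue nylon head 44 mm in diameter and 80 mm long (along its y), handle 22 mm thick reaching 141 mm along its -x; origin on the table under the head's centre.
There are look-alikes about, which are no part of the job. What is shaped like the bed but yellow is not meant. Leave any pink look-alike of the plate alone.

How it is judged:
By the outcome, as a careful person would: the job done as asked, in the order asked, and still so for the second after the job is handed in, with the robot touching nothing.
It also fails if it takes over 32 s, if anything falls off the work surface, if the arm or the gripper's body presses on something with over 40 N, if the wrist force passes 120 N, or if a joint passes its speed limit or range.

## Working session

There is one attempt and no reset: what is moved stays moved. The work goes in short steps, Python scripts to look and compute and a tool call to move; the robot and the scene stay as the last step left them, time stands still between calls to the robot, and variables do not carry over. Pictures are saved under pics/ and viewed, and the job is handed in when it is done.

Besides the shell and the picture viewer there is one more tool, called after ">>>" by a JSON object that holds its "api" and its "payload", one argument or row to a line. step_arm: Moves the arm, as the interface text tells. Its arguments: {"type":"object","properties":{"targets":{"type":"string"},"grip":{"type":"number"}},"required":["targets"]}

```bash
mkdir -p pics
python3 - <<'E'
from bench import ctrl, optics
import cv2,pickle
o=ctrl.get_obs();print({k:o[k] for k in('time_s','eef_pos','eef_rot','wrist_force','opening')})
for n in("scene","top"):
    c=optics.camera(n);pickle.dump(c,open(n+'0.pkl','wb'))
    cv2.imwrite(f'pics/{n}0.png',c['image'][:,:,::-1]);print(n,c['mtx'],c['xyz'],c['orientation'],[k for k in c])
E
```

```text
{'time_s': 0.0, 'eef_pos': array([0.16126885, 0.55136577, 0.23039014]), 'eef_rot': array([-2.89253783e-04,  1.41910256e-01,  9.89879157e-01, -8.06473266e-04]), 'wrist_force': array([ 0.035806  , -0.18309425,  0.10851309]), 'opening': 0.9992527611484487}
scene [[496.39292046   0.         256.76875129]
 [  0.         496.39292046 193.11034691]
 [  0.           0.           1.        ]] [0.94567955 0.77520597 0.61018318] [0.21095394 0.12558075 0.46044223 0.85306557] ['image', 'mtx', 'xyz', 'orientation']
top [[393.59790106   0.         253.94367465]
 [  0.         393.59790106 187.97498331]
 [  0.           0.           1.        ]] [0.43474091 0.04640267 0.87412948] [-0.69533097 -0.06840818  0.05268478  0.71348404] ['image', 'mtx', 'xyz', 'orientation']
```

View pics/scene0.png

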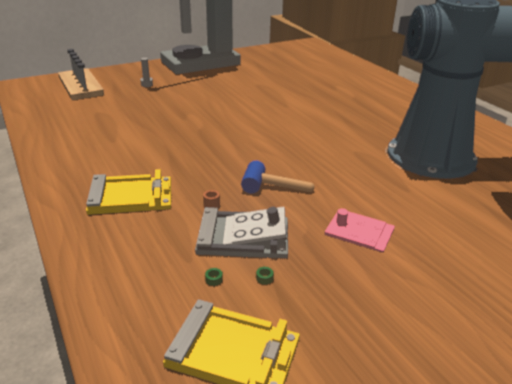

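View pics/top0.png

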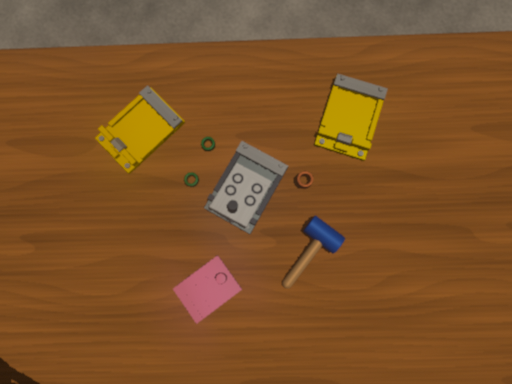

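Grey bed with the aluminium plate and a dark knob: top (246,187), scene (243,232). The yellow beds at top (140,130) and (350,117), and the pink plate at (207,290), are look-alikes. I'll confirm in enlarged crops.

```bash
cat > h.py <<'E'
import numpy as np,cv2,pickle
from scipy.spatial.transform import Rotation as R
def rot(q): return R.from_quat([q[1],q[2],q[3],q[0]])
def plane(c,uv,z):
    M=rot(c['orientation']).as_matrix();K=c['mtx']
    d=M@np.array([(uv[0]-K[0,2])/K[0,0],-(uv[1]-K[1,2])/K[1,1],-1])
    p=np.array(c['xyz']);return p+d*(z-p[2])/d[2]
def proj(c,P):
    M=rot(c['orientation']).as_matrix();K=c['mtx']
    x=M.T@(np.array(P)-c['xyz']);return np.array([K[0,0]*x[0]/-x[2]+K[0,2],K[1,1]*-x[1]/-x[2]+K[1,2]])
E
python3 - <<'E'
from h import *
t=pickle.load(open('top0.pkl','rb'))['image'][:,:,::-1];s=pickle.load(open('scene0.pkl','rb'))['image'][:,:,::-1]
a=cv2.resize(t[135:240,190:330],None,fx=5,fy=5,interpolation=2);cv2.imwrite('pics/tc.png',a)
a=cv2.resize(s[185:290,185:325],None,fx=5,fy=5,interpolation=2);cv2.imwrite('pics/sc.png',a)
E
```

```text
(no output)
```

View pics/tc.png

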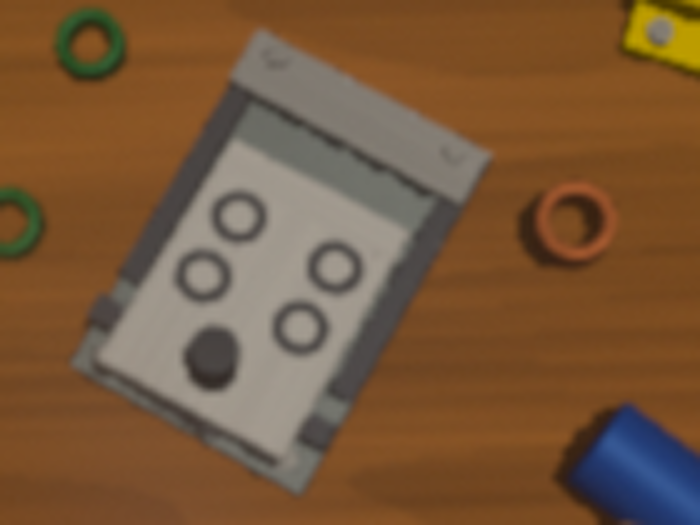

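View pics/sc.png

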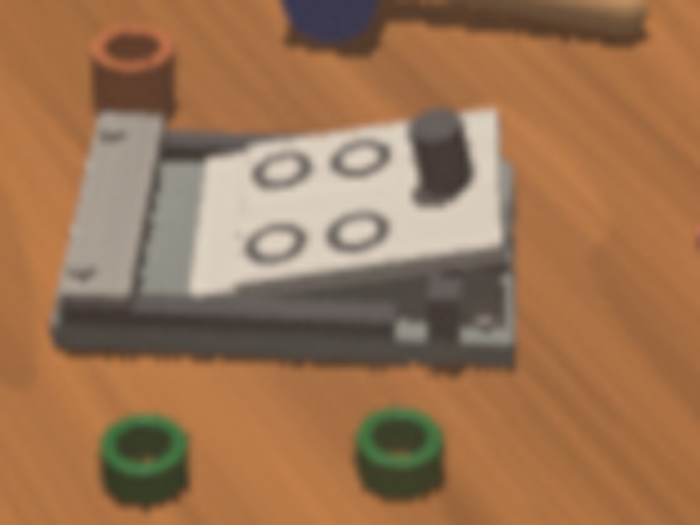

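The crops confirm the target: the grey bed with a bright lip, and the tilted aluminium plate with a dark knob at its rear. Next I'll measure the bed frame and the knob.

Run:
```python
from h import *
t=pickle.load(open('top0.pkl','rb'));s=pickle.load(open('scene0.pkl','rb'))
T=lambda u,v:(190+(u-2)/5,135+(v-2)/5)
S=lambda u,v:(185+(u-2)/5,185+(v-2)/5)
f=1000
A=[plane(t,T(*p),.027)*f for p in((262,28),(492,155),(465,205),(230,78))]
B=[plane(s,S(*p),.027)*f for p in((101,112),(165,114),(130,297),(62,295))]
print(np.round(A),np.round(B))
y=A[0]-A[1];print('top yaw',np.degrees(np.arctan2(-y[0],y[1])),np.linalg.norm(y))
y=B[3]-B[0];print('scene yaw',np.degrees(np.arctan2(-y[0],y[1])),np.linalg.norm(y))
y=A[3]-A[2];print(np.degrees(np.arctan2(-y[0],y[1])))
print('knob top',plane(t,T(214,348),.068)*f,plane(s,S(436,126),.068)*f)
# plate upper surface tongue line (front edge z17), corners
print('tongue front',[np.round(plane(t,T(*p),.017)*f,1) for p in((238,137),(410,235))],[np.round(plane(s,S(*p),.017)*f,1) for p in((207,155),(192,293))])
print('rear top corners',[np.round(plane(t,T(*p),.045)*f,1) for p in((95,357),(278,462))],[np.round(plane(s,S(*p),.045)*f,1) for p in((497,108),(502,247))])
# bed rear bottom corners z~?
print('rear bed',[np.round(plane(t,T(*p),.0)*f,1) for p in((75,367),(300,493))])
```

```text
[[691.  88.  27.]
 [630. -13.  27.]
 [607.   0.  27.]
 [668. 102.  27.]] [[629. -11.  27.]
 [606.   2.  27.]
 [667. 105.  27.]
 [689.  92.  27.]]
top yaw -31.35892829886573 117.42362516733948
scene yaw -30.297730811016017 119.93153568478115
-30.652672478940552
knob top [541.79421448 108.06758033  68.        ] [541.01895228 110.01097277  68.        ]
tongue front [array([643.5,  99.8,  17. ]), array([596.7,  24.3,  17. ])] [array([597.2,  23.1,  17. ]), array([640.8, 101.7,  17. ])]
rear top corners [array([542.4, 160.6,  45. ]), array([495.8,  83.6,  45. ])] [array([495.6,  81.9,  45. ]), array([541.1, 161.1,  45. ])]
rear bed [array([543.9, 175.8,   0. ]), array([485.2,  76.1,   0. ])]
```

```bash
cat >> h.py <<'E'
yaw=np.radians(-30.7);O=np.array([.5944,.0773,0])
RB=R.from_euler('z',yaw)
def bed2w(p): return O+RB.apply(np.array(p)/1000)
# tool: z down, y along bed y, x = -bed x
RT=R.from_matrix(RB.as_matrix()@np.diag([-1,1,-1]).astype(float))
def go(p,ctrl):
    o=ctrl.get_obs();Rt=rot(o['eef_rot']);
    b=RB.inv().apply(o['eef_pos']-O)*1000
    print('t',o['time_s'],'bed pos',b.round(1),'F bed',RB.inv().apply(o['wrist_force']).round(1),'open',round(o['opening'],3))
    print('shift',(Rt.inv().apply(bed2w(p)-o['eef_pos'])*1000).round(1),'turn',(Rt.inv()*RT).as_rotvec().round(3))
E
python3 -c "
from h import *;from bench import ctrl
go([-100,0,130],ctrl)"
```

```text
t 0.1 bed pos [-614.5  186.5  230.5] F bed [0.4 0.6 0.5] open 1.004
shift [-452.  -308.3  100.8] turn [-0.002 -0.     0.251]
```

>>> {"api": "step_arm", "payload": {
  "targets": "-60 -40 13 0 0 0.03; -120 -80 26 0 0 0.06; -180 -120 39 0 0 0.1; -240 -160 52 0 0 0.14; -300 -205 66 0 0 0.18; -355 -242 80 0 0 0.22; -410 -280 92 0 0 0.25; -452 -308 101 0 0 0.251",
  "grip": 0
}}

```text
time_s: 1.1
eef_pos: [0.4745, 0.1702, 0.14]
eef_rot: [-0.0, 0.265, 0.964, 0.0]
wrist_force: [0.1, 0.5, -0.5]
opening: -0.001
```

```bash
python3 -c "
from h import *;from bench import ctrl
go([-100,0,53],ctrl)"
```

```text
t 1.1 bed pos [-150.6   18.7  140. ] F bed [-0.2  0.5 -0.5] open -0.001
shift [-50.6 -18.7  87. ] turn [ 0.    -0.    -0.001]
```

>>> {"api": "step_arm", "payload": {
  "targets": "0 0 0 0 0 0; 0 0 0 0 0 0"
}}

```text
time_s: 1.35
eef_pos: [0.473, 0.1721, 0.1401]
eef_rot: [-0.001, 0.265, 0.964, -0.0]
wrist_force: [0.0, 1.0, -0.5]
opening: -0.0
```

```bash
python3 -c "
from h import *;from bench import ctrl
go([-105,0,53],ctrl)"
```

```text
t 1.35 bed pos [-152.8   19.5  140.1] F bed [-0.5  0.9 -0.5] open -0.0
shift [-47.9 -19.4  87. ] turn [-0.001 -0.001 -0.001]
```

>>> {"api": "step_arm", "payload": {
  "targets": "-24 -10 10 0 0 0; -48 -19.5 30 0 0 0; -48 -19.5 55 0 0 0; -48 -19.5 75 0 0 0; -48 -19.5 87 0 0 0; -48 -19.5 87 0 0 0"
}}

```text
time_s: 2.1
eef_pos: [0.5039, 0.1318, 0.053]
eef_rot: [-0.001, 0.264, 0.965, -0.0]
wrist_force: [-0.8, 1.2, -0.1]
opening: 0.002
```

Run:
```python
from h import *;from bench import ctrl,optics
go([-90,0,53],ctrl)
ims=[]
for n in('scene','wrist'):
    c=optics.camera(n);pickle.dump(c,open(n+'1.pkl','wb'));a=c['image'][:,:,::-1]
    if n=='scene': a=a[165:270,185:325]
    ims.append(cv2.resize(a,(400,300),interpolation=2))
cv2.imwrite('pics/p1.png',np.hstack(ims))
```

```text
t 2.1 bed pos [-105.6    0.6   53. ] F bed [-1.3  0.6 -0.1] open 0.002
shift [-15.6  -0.6  -0.1] turn [-0.001 -0.001  0.002]
```

View pics/p1.png

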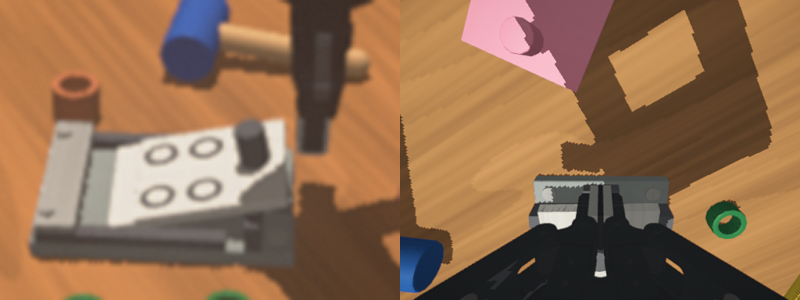

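The shut fingers stand behind the knob and clear of the plate, lined up with it (left view ≈(315,140); knob (250,145)). Now I'll push forward slowly (tool −x).

>>> {"api": "step_arm", "payload": {
  "targets": "-6 -0.6 0 0 0 0; -12 -0.6 0 0 0 0; -16 -0.6 0 0 0 0; -19 -0.6 0 0 0 0; -22 -0.6 0 0 0 0; -25 -0.6 0 0 0 0"
}}

```text
time_s: 2.95
eef_pos: [0.5261, 0.1174, 0.0533]
eef_rot: [-0.0, 0.265, 0.964, -0.0]
wrist_force: [-0.3, 0.0, -1.1]
opening: -0.0
```

Run:
```python
from h import *;from bench import ctrl,optics
go([-60,0,53],ctrl)
```

```text
t 2.95 bed pos [-79.2  -0.4  53.3] F bed [-0.2 -0.1 -1.1] open -0.0
shift [-19.2   0.4   0.3] turn [-0. -0.  0.]
```

>>> {"api": "step_arm", "payload": {
  "targets": "-3 0 0 0 0 0; -6 0 0 0 0 0; -9 0 0 0 0 0; -12 0 1 0 0 0"
}}

```text
time_s: 3.45
eef_pos: [0.5368, 0.1113, 0.0526]
eef_rot: [0.0, 0.265, 0.964, 0.0]
wrist_force: [-2.2, -0.5, 0.7]
opening: -0.002
```

Run:
```python
from h import *;from bench import ctrl,optics
go([-60,0,53],ctrl)
ims=[]
for n in('scene','top'):
    c=optics.camera(n);a=c['image'][:,:,::-1]
    a=a[165:270,185:325] if n=='scene' else a[135:240,190:330]
    ims.append(cv2.resize(a,(400,300),interpolation=2))
cv2.imwrite('pics/p2.png',np.hstack(ims))
```

```text
t 3.45 bed pos [-66.9  -0.2  52.6] F bed [-1.6 -1.5  0.7] open -0.002
shift [-6.9  0.2 -0.4] turn [0. 0. 0.]
```

View pics/p2.png

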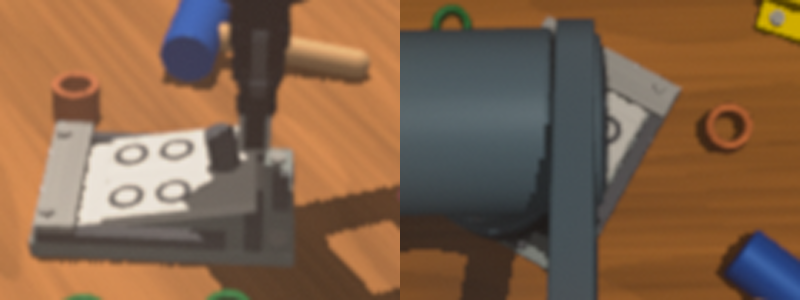

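The plate has slid about 20 mm with the fingers behind the knob (left view (255,150), knob (220,150)), and the tongue has reached the lip. I'll keep pushing.

>>> {"api": "step_arm", "payload": {
  "targets": "-2 0 0 0 0 0; -4 0 1 0 0 0; -6 0 2 0 0 0; -8 0 3 0 0 0"
}}

```text
time_s: 4.05
eef_pos: [0.5435, 0.1072, 0.0495]
eef_rot: [-0.0, 0.265, 0.964, 0.0]
wrist_force: [-1.6, 1.3, 2.2]
opening: -0.001
```

>>> {"api": "step_arm", "payload": {
  "targets": "-1 0 0.5 0 0 0; -2 0 1 0 0 0; -3 0 1 0 0 0"
}}

```text
time_s: 4.42
eef_pos: [0.5451, 0.1062, 0.0484]
eef_rot: [-0.001, 0.265, 0.964, 0.0]
wrist_force: [-5.8, 3.8, 4.8]
opening: 0.003
```

Run:
```python
from h import *;from bench import ctrl,optics
go([-55,0,50],ctrl)
ims=[]
for n in('scene','wrist'):
    c=optics.camera(n);a=c['image'][:,:,::-1]
    a=a[165:270,185:325] if n=='scene' else a
    ims.append(cv2.resize(a,(400,300),interpolation=2))
cv2.imwrite('pics/p3.png',np.hstack(ims))
```

```text
t 4.425 bed pos [-57.2  -0.3  48.4] F bed [-6.9  0.3  4.8] open 0.003
shift [-2.2  0.3 -1.6] turn [-0.    -0.002 -0.   ]
```

View pics/p3.png

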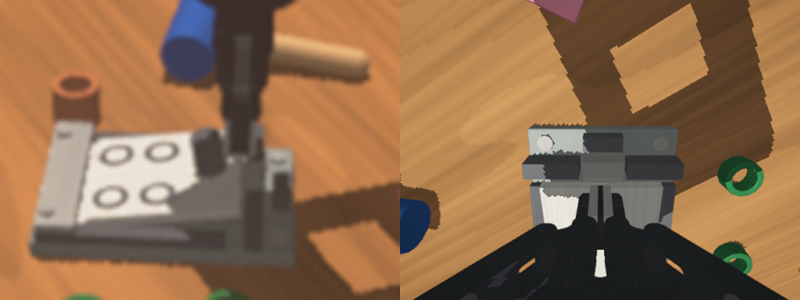

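Force rose to 7 N, so the plate seems to be at the front wall, with its rear edge off the posts (wrist view, row 185). I'll back off, lift and check the knob.

>>> {"api": "step_arm", "payload": {
  "targets": "3 0 0 0 0 0; 10 0 0 0 0 0; 12 0 -10 0 0 0; 12 0 -30 0 0 0; 20 0 -50 0 0 0; 45 0 -60 0 0 0; 70 0 -60 0 0 0; 70 0 -60 0 0 0"
}}

```text
time_s: 5.52
eef_pos: [0.4849, 0.1421, 0.1091]
eef_rot: [0.0, 0.264, 0.965, 0.0]
wrist_force: [0.4, -0.5, 0.4]
opening: -0.0
```

Run:
```python
from h import *;from bench import ctrl,optics
go([-50,0,75],ctrl)
ims=[]
for n in('scene','top'):
    c=optics.camera(n);pickle.dump(c,open(n+'4.pkl','wb'));a=c['image'][:,:,::-1]
    a=a[185:270,185:298] if n=='scene' else a[135:240,190:330]
    ims.append(cv2.resize(a,(400,300),interpolation=2))
cv2.imwrite('pics/p4.png',np.hstack(ims))
```

```text
t 5.525 bed pos [-127.3   -0.2  109.1] F bed [ 0.6 -0.2  0.4] open -0.0
shift [-77.3   0.1  34.2] turn [0.    0.    0.002]
```

View pics/p4.png

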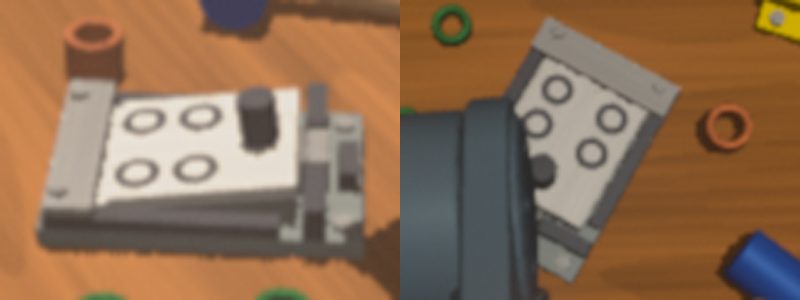

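The tongue is under the lip, and the rear edge is in front of the posts and still raised (left view: rear edge x≈298, posts x≈315). Now the knob position.

Run:
```python
from h import *
s=pickle.load(open('scene4.pkl','rb'));t=pickle.load(open('top4.pkl','rb'))
B=lambda p:(RB.inv().apply(p-O)*1000).round(1)
for z in(.058,.060,.062):
  print(z,B(plane(s,(185+257*113/400-.4,185+98*85/300-.4),z)),B(plane(t,(190+143*.35-.4,135+166*.35-.4),z)))
```

```text
0.058 [-34.8  -2.9  58. ] [-31.6  -0.3  58. ]
0.06 [-34.8  -0.1  60. ] [-31.8  -0.5  60. ]
0.062 [-34.9   2.8  62. ] [-32.1  -0.8  62. ]
```

>>> {"api": "step_arm", "payload": {
  "targets": "-30 0 0 0 0 0; -60 0 5 0 0 0; -80 0 15 0 0 0; -91 0 28 0 0 0; -91 0 40 0 0 0; -91 0 44 0 0 0; -91 0 46 0 0 0"
}}

```text
time_s: 6.5
eef_pos: [0.5632, 0.0955, 0.0624]
eef_rot: [-0.001, 0.264, 0.964, -0.0]
wrist_force: [-3.3, 0.0, 4.8]
opening: -0.0
```

Run:
```python
from h import *;from bench import ctrl,optics
go([-37,0,48],ctrl)
```

```text
t 6.5 bed pos [-36.1  -0.3  62.4] F bed [-2.8 -1.7  4.8] open -0.0
shift [ 0.9  0.3 14.4] turn [-0.001 -0.001  0.001]
```

>>> {"api": "step_arm", "payload": {
  "targets": "0.3 0 1 0 0 0; 0.6 0 2 0 0 0; 1 0 3 0 0 0; 1.3 0 4 0 0 0"
}}

```text
time_s: 7.0
eef_pos: [0.5632, 0.0964, 0.0599]
eef_rot: [0.0, 0.264, 0.964, 0.0]
wrist_force: [-4.1, 2.0, 8.9]
opening: -0.004
```

>>> {"api": "step_arm", "payload": {
  "targets": "0.3 0 1 0 0 0; 0.6 0 2 0 0 0; 1 0 3 0 0 0; 1.3 0 4 0 0 0"
}}

```text
time_s: 7.5
eef_pos: [0.5624, 0.0967, 0.0555]
eef_rot: [0.001, 0.264, 0.964, 0.0]
wrist_force: [0.1, 0.0, 1.6]
opening: 0.003
```

>>> {"api": "step_arm", "payload": {
  "targets": "0.3 0 1 0 0 0; 0.6 0 2 0 0 0; 1 0 3 0 0 0; 1.3 0 4 0 0 0"
}}

```text
time_s: 8.0
eef_pos: [0.5606, 0.0969, 0.0503]
eef_rot: [-0.0, 0.265, 0.964, -0.0]
wrist_force: [-0.8, 1.0, 0.2]
opening: -0.001
```

>>> {"api": "step_arm", "payload": {
  "targets": "0 0 1 0 0 0; 0 0 2 0 0 0; 0 0 3 0 0 0; 0 0 3 0 0 0"
}}

```text
time_s: 8.5
eef_pos: [0.5605, 0.0969, 0.0481]
eef_rot: [-0.0, 0.265, 0.964, -0.0]
wrist_force: [-3.4, 0.8, 7.8]
opening: -0.001
```

>>> {"api": "step_arm", "payload": {
  "targets": "0 0 0.5 0 0 0; 0 0 1 0 0 0; 0 0 1 0 0 0"
}}

```text
time_s: 8.88
eef_pos: [0.5605, 0.0969, 0.048]
eef_rot: [-0.0, 0.265, 0.964, -0.0]
wrist_force: [-6.7, -0.2, 15.7]
opening: -0.002
```

>>> {"api": "step_arm", "payload": {
  "targets": "0 0 -3 0 0 0; 0 0 -10 0 0 0; 0 0 -30 0 0 0; 0 0 -60 0 0 0; 60 0 -70 0 0 0; 120 0 -70 0 0 0; 150 0 -70 0 0 0; 150 0 -70 0 0 0"
}}

```text
time_s: 9.88
eef_pos: [0.4299, 0.1745, 0.1165]
eef_rot: [-0.0, 0.264, 0.965, -0.0]
wrist_force: [0.5, -0.3, -0.2]
opening: 0.001
```

Run:
```python
from h import *;from bench import ctrl,optics
go([-37,0,48],ctrl)
ims=[]
for n in('scene','top','wrist'):
    c=optics.camera(n);pickle.dump(c,open(n+'5.pkl','wb'));a=c['image'][:,:,::-1]
    if n!='wrist':
        a=a[185:270,185:298] if n=='scene' else a[135:220,200:313]
        ims.append(cv2.resize(a,(400,300),interpolation=2))
    else: ims.append(cv2.resize(a,(400,300)))
ims.append(ims[0]*0)
cv2.imwrite('pics/p5.png',np.vstack([np.hstack(ims[:2]),np.hstack(ims[2:])]))
```

```text
t 9.875 bed pos [-191.1   -0.4  116.5] F bed [ 0.6  0.  -0.2] open 0.001
shift [-154.1    0.    68.5] turn [-0.    -0.     0.002]
```

View pics/p5.png

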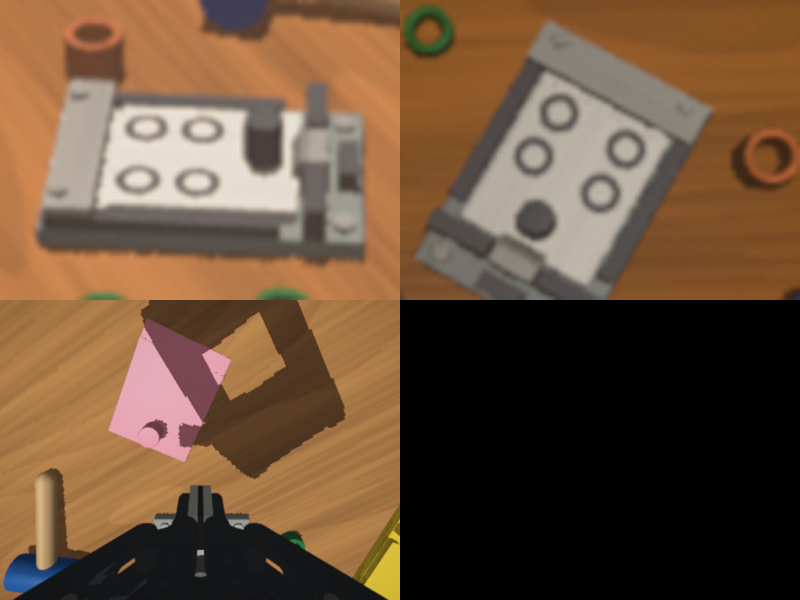

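The plate now lies flat, and the catch nose (top panel (515,255)) overlaps its rear edge. I'll check knob height, catch position and bystanders by numbers and a closer crop.

Run:
```python
from h import *
s=pickle.load(open('scene5.pkl','rb'));t=pickle.load(open('top5.pkl','rb'))
B=lambda p:(RB.inv().apply(p-O)*1000).round(1)
print('knob',B(plane(s,(185+263*113/400-.4,185+109*85/300-.4),.048)),B(plane(t,(200+536*113/400-113-.4,135+217*85/300-.4),.048)))
a=t['image'][185:227,195:260,::-1];b=s['image'][200:255,240:300,::-1]
cv2.imwrite('pics/p6.png',np.hstack([cv2.resize(a,(400,258),interpolation=2),cv2.resize(b[:40],(400,258),interpolation=2)]))
for n in('top','scene'):
  x=pickle.load(open(n+'0.pkl','rb'))['image'];y=pickle.load(open(n+'5.pkl','rb'))['image']
  for nm,lo,hi in(('green',(45,80,30),(85,255,255)),('blue',(110,120,60),(130,255,255)),('pink',(160,100,100),(178,255,255)),):
    r=[]
    for im in(x,y):
      m=cv2.inRange(cv2.cvtColor(im,cv2.COLOR_RGB2HSV),lo,hi);nn,_,st,ce=cv2.connectedComponentsWithStats(m)
      r.append([c.round(1).tolist() for c,q in zip(ce[1:],st[1:]) if q[4]>15])
    print(n,nm,r)
```

```text
knob [-38.1  -6.8  48. ] [-38.5   0.5  48. ]
top green [[[207.4, 143.2], [191.1, 178.5]], [[207.5, 143.3], [191.0, 178.7]]]
top blue [[[324.3, 234.2]], [[324.2, 234.1]]]
top pink [[[206.9, 288.8]], [[222.4, 285.6]]]
scene green [[[264.4, 272.9], [213.3, 274.5]], [[264.4, 272.9], [213.2, 274.5]]]
scene blue [[[253.8, 170.3]], [[253.9, 170.3]]]
scene pink [[[360.3, 229.8]], [[359.7, 229.8]]]
```

View pics/p6.png

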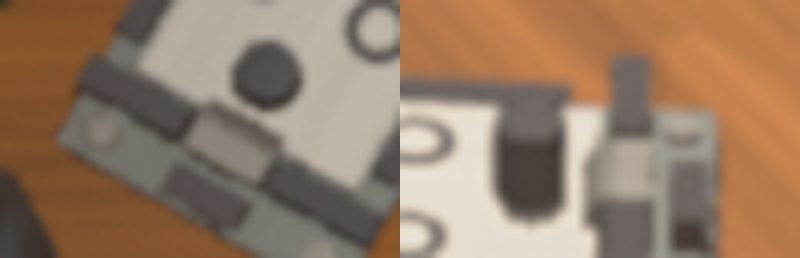

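The scene-view knob estimate (y −6.8) disagrees with the top view, so I'll check with a larger crop and overlaid predictions.

Run:
```python
from h import *
s=pickle.load(open('scene5.pkl','rb'))
for z in(48,52,56): print(z,proj(s,bed2w([-38.5,0,z])).round(1),[proj(s,bed2w([-38.5+11*np.cos(a),11*np.sin(a),z])).round(1).tolist() for a in np.arange(0,6.2,1.571)])
k=10;x0,y0=225,200
im=cv2.resize(s['image'][y0:y0+55,x0:x0+75,::-1],None,fx=k,fy=k,interpolation=2)
im=cv2.convertScaleAbs(im,alpha=1.6,beta=10)
def dot(P,c):
    u=(proj(s,bed2w(P))-[x0,y0]+.5)*k;cv2.circle(im,tuple(int(v) for v in u),3,c,-1)
for a in np.arange(0,6.2,.5): dot([-38.5+11*np.cos(a),11*np.sin(a),48],(0,0,255))
for y in(-45,45): dot([-58.5,y,20],(255,0,255))
for y in(-59,59): dot([-61.5,y,32],(0,255,0))
for y in(-59,-30,30,59): dot([-73.5,y,32],(0,255,0))
cv2.imwrite('pics/p7.png',im)
```

```text
48 [259.  217.5] [[253.3, 217.3], [258.8, 220.9], [264.7, 217.8], [259.2, 214.2]]
52 [259.  215.9] [[253.3, 215.6], [258.8, 219.2], [264.7, 216.1], [259.2, 212.6]]
56 [259.1 214.2] [[253.4, 213.9], [258.9, 217.5], [264.8, 214.4], [259.3, 210.9]]
```

View pics/p7.png

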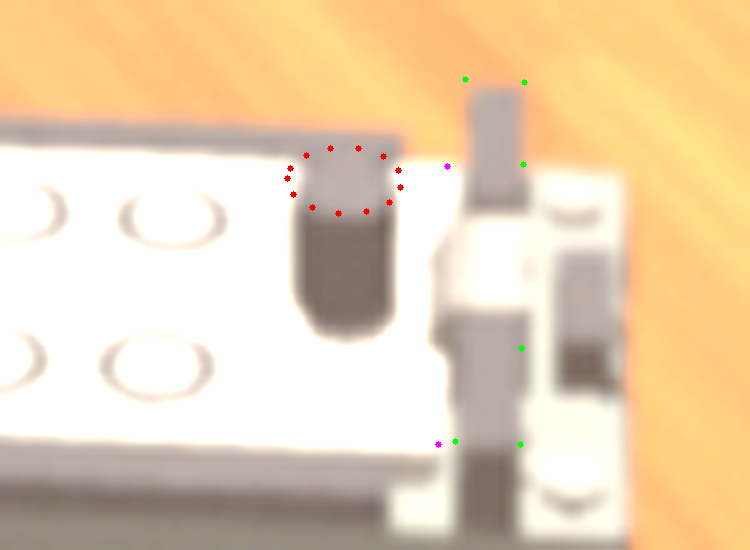

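Run:
```python
from h import *
t=pickle.load(open('top5.pkl','rb'))
B=lambda p:(RB.inv().apply(p-O)*1000).round(1)
P=lambda u,v:(195+u*65/400-.4,185+v*42/258-.4)
for z in(.0225,.026,.032):print(z,B(plane(t,P(212,100),z)),B(plane(t,P(284,148),z)))
print('post front',B(plane(t,P(100,55),.032)),B(plane(t,P(385,202),.032)), 'knob',B(plane(t,P(267,74),.048)))
k=9;x0,y0=200,185
im=cv2.resize(t['image'][y0:y0+50,x0:x0+65,::-1],None,fx=k,fy=k,interpolation=2)
def dot(P,c):
    u=(proj(t,bed2w(P))-[x0,y0]+.5)*k;cv2.circle(im,tuple(int(v) for v in u),2,c,-1)
for y in range(-48,49,16): dot([-61.5,y,32],(0,255,0))
for y in(-15,0,15): dot([-54.5,y,22],(0,0,255)); dot([-58.5,y,22],(255,0,255))
cv2.imwrite('pics/p8.png',im)
```

```text
0.0225 [-54.8  15.7  22.5] [-57.2 -15.1  22.5]
0.026 [-55.   15.2  26. ] [-57.5 -15.5  26. ]
0.032 [-55.5  14.4  32. ] [-57.9 -16.2  32. ]
post front [-60.9  57.   32. ] [-57.2 -56.3  32. ] knob [-39.6  -0.1  48. ]
```

View pics/p8.png

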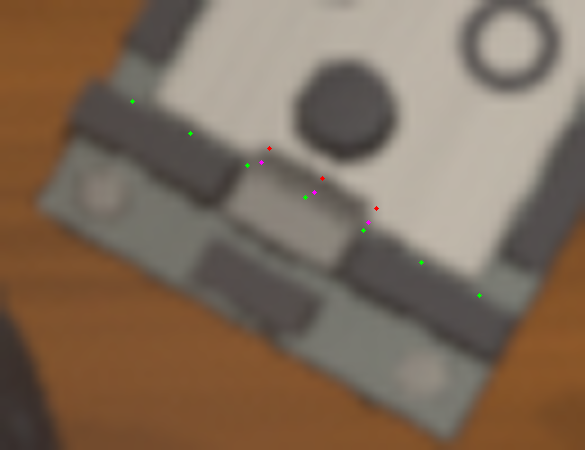

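The catch nose edge falls on the prediction for a fully sprung-out catch (red dots, (270,149)–(376,208)). The knob reads x −39.6 at z 48, so it's home, and the bystanders haven't moved.

```bash
python3 -c "
from bench import ticket;print(ticket.hand_in())"
```

```text
the job is handed in; nothing more can be done
None
```

The plate is home in the grey bed, with the spring catch out over its rear edge, and I've handed the job in. I pushed the plate forward with shut fingers behind the knob until it stopped at the front wall (about 7 N). I then pressed the knob down: the force peaked at about 9 N, then fell away as the plate went down to the floor. A last press reached 16 N, and I backed the arm well clear.

Last checks:
- **Plate:** the knob reads 48 mm above the table at x about −39 mm, which is inside the home range.
- **Catch:** the top view shows the nose 4 to 7 mm out of the rear wall and over the plate edge. I read that as fully sprung out.
- **Bystanders:** the collars and the mallet head are where they started, to within 0.2 px. I checked the bushing only by eye.
- **Look-alikes:** I didn't touch them. The pink plate's centre seemed to shift in the top view, probably because the arm blocked part of it; the scene view agrees to 0.6 px.
- **Disagreement:** one rough scene-view reading of the knob was about 7 mm off sideways. A predicted outline drawn on a closer crop matched to about 1 mm, so that reading was a bad pixel pick.
- **Time:** about 10 s of the 32 s allowed.

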